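# Pry open the belt box and hold its tension arm at the stop

### The job

A new drive belt is to be fitted to the polishing turntable: push the blade of the opening knife into the slot in the side of its grey belt box, pry the cover up with it, not with the fingers, and fold it right back until it stays open, then lay the knife down flat on the table. Next draw the spring-loaded tension arm inside the box forward by its post, all the way to its stop, and finish while holding it there with the gripper, so that the belt could be slipped on. Leave the other things on the table where they are.

Things in the scene. Friction and masses are not known exactly. Their poses are not given: they have to be found in the camera images.
- polisher: bench polishing turntable, painted grey metal, fixed to the table. Belt box 240 (x) x 200 (y) x 85 mm high, origin at the centre of the box's underside, walls 6 mm, floor 6 mm, open on top under a hinged cover; +z up, the box's -x side faces the robot; a round aluminium turntable (150 mm across, top 82 mm high) stands against its +x side, centred 185 mm from the origin. Inside: a drive pulley (up to 34 mm high), the spring arm and its stop pin (30 mm high).
- slot (a point): centre, on the outer face of the box's -y side wall, of the pry slot: a notch in the wall's top edge, 56 mm long (along x), 14 mm high (71 to 85 mm above the table; this point is at 78 mm), closed above by the cover. Wall 6 mm thick, free space behind it. The slot is the only way under the cover: it lies flush with the walls and has no handle. Axes as the polisher's.
- cover_axis (a point): middle of the cover's hinge line, which runs along the polisher's x axis on the top of its +y wall, 85 mm above the table
- cover: the belt box's cover, a grey sheet metal plate 240 x 200 x 5 mm, about 0.25 kg, origin on the hinge line, extending 200 mm to -y at closed; its underside is in the plane of its origin
- cover_hinge (a joint): angle of the cover: 0 closed, 1.57 standing upright, 1.9 folded back against its stop. Plain hinge: its own weight shuts it below 1.57 and folds it back beyond.
- cover_edge (a point): middle of the cover's free edge, underside, right above the pry slot at closed
- tension_arm: belt tension arm inside the box: flat steel arm (top 27 mm above the table) swinging level about an upright pivot with a coil spring, an idler pulley (38 mm across) under its end and an upright round steel post (16 mm across, from 27 to 73 mm above the table) on its end, 75 mm from the pivot. Above the arm nothing stands within 25 mm of the post, all along its swing. Origin on the pivot axis.
- tension_pivot (a point): on the tension arm's pivot axis, 10 mm to +x and 45 mm to +y of the polisher's origin, 30 mm above the table
- tension_post (a point): top centre of the arm's round post, 73 mm above the table
- tensioner_swing (a joint): swing of the tension arm in rad: 0 at rest, where the spring keeps it, with the post towards the polisher's +x; grows as the post is drawn forward, to the polisher's -x (towards the robot), turning clockwise seen from above; 1.1 at the stop. The spring needs about 1.5 N at the post to leave rest and 5.6 N at the stop and takes the arm back when let go.
- knife: opening knife lying flat: wooden handle 105 x 22 x 24 mm high (x from -100 to 5), short brass collar, then a thin flat steel blade 20 mm wide and 2.6 mm thick, its tip at x = +95; 90 g. Origin on the underside, at the table when it lies; +x towards the blade's tip, z up; blade level, 12 mm above the underside.
- knife_grip (a point): middle of the knife's grip, inside the handle: 30 mm behind the origin, 12 mm above the underside
- knife_tip (a point): tip of the knife's blade, mid-thickness
- punch: bystander lying beside the knife: round wooden handle 16 mm thick and round dark steel shaft 8 mm thick, 190 mm long, no blade
- mallet: bystander: wooden mallet, 260 mm long, head 48 mm across
- cup_a: bystander: copper cup, 76 mm across, 50 mm high
- cup_b: bystander: steel bowl, 90 mm across, 40 mm high
- coaster: bystander: steel disc, 84 mm across, 6 mm thick
- blank: bystander: flat copper disc, 100 mm across, 5 mm thick
- ring_stand: bystander: dark wooden block 110 x 110 x 45 mm with a round recess
Mind the look-alikes: they are no part of the job. What is shaped like the knife but purple is not meant.

How it is judged:
By the outcome, as a careful person would: the job done as asked, in the order asked, and still so for the second after the job is handed in, while the arm keeps its last pose, push and grip.
It also fails if it takes over 64 s, if anything falls off the work surface, if the arm or the gripper's body presses on something with over 40 N, if the wrist force passes 120 N, or if a joint passes its speed limit or range.

### The arm

A 7-joint arm with a two-finger parallel gripper is mounted at the origin on the work surface. World frame = base frame: x ahead of the robot, y to its left, z up, the work surface at z = 0. Lengths are in mm, angles in rad, forces in N, time in s.
With the tool pointing down it reaches from about 400 to 900 mm from the base axis. Payload 5.6 kg.
Tool frame: the origin (TCP) lies midway between the tips of the shut fingers; the grasp point (between the pads) lies 19 mm behind it; z points along the fingers, y is the line along which they close (so a half turn about z gives the same grasp; the last joint's range is limited). The gripper opens to 92 mm and grips with 3 to 60 N. Pads are 20 mm wide; open, the fingers measure 128 mm over their backs; the gripper's body (75 mm by 189 mm) begins 69 mm behind the grasp point.
Start: joints at [1.216, 0.468, -0.012, 1.603, 0.006, 1.071, -0.056], TCP at [199.36, -618.68, 214.592] pointing down, gripper open.
Joint ranges: [-2.53, 2.53], [-0.31, 2.02], [-1.57, 1.55], [0.28, 2.44], [-1.29, 4.43], [0.15, 1.84], [-2.92, 2.92]. Speed limits (rad/s): [2.57, 2.57, 3.14, 3.14, 3.14, 3.14, 3.14].

### API

Orientations are given as a rotation vector (axis times angle).
In Python, from cell import robot, grip, kin, viewer gives the robot as it stands. Calls block until the motion is done:
- robot.movep(position, orientation): joint-space move of the TCP to a pose.
- robot.servo_line(position, feed=150, rotation=None): straight line of the TCP; rotation=None keeps the orientation; feed is the mean speed in mm/s.
- robot.goto_joints(angles): joint-space move.
- grip(opening, newtons=None): opening from 0.0 (shut) to 1.0 (fully open); newtons is the grip in N (None keeps the last); returns when the fingers have stopped.
- robot.hold(seconds).
- kin.ik(position, orientation): joint angles nearest the present ones, or None.
- robot.observe(): the state.
- viewer.read_camera(name): name is "side" or "top" or "wrist"; returns the picture (384x512x3 uint8, red, green, blue); there is no depth.
- viewer.camera_info(name): a dict with "camera_matrix" (3x3 intrinsics, pixels), "R" (3x3) and "t" (3): a world point X has camera coordinates R X + t. Camera axes: x right, y down, z forward; pixel columns grow to the right and rows downward; lengths in mm; the calibration is good to about 2 mm. A picture is of the moment at which its call begins: read the wrist's pose just before it. camera_info takes no time and is no camera call; for the wrist camera it gives the pose at the moment of the call.
A pose or a line that the arm cannot do raises robot.IKError and nothing moves.
- robot.job_done(): hands the job in; it is judged then, once.
Trained networks look in the newest picture that a camera, given by its name, has taken for a name from the list of things; names that differ only in an ending like _2 or _b are one class to them, and where a whole thing is asked for, a point or a joint stands for the part that bears it (a point fixed in the world has none). Each returns a list of dicts, best first, with "confidence" (0 to 1); they miss things now and then, are a little off and sometimes report something else, mostly with a low value. They report only what shows in the picture. A call takes as long as a camera call. They do not tell look-alikes from the thing itself.
- viewer.silhouettes(name, camera): "mask" (384x512 bool, what is visible of it).
- viewer.pinpoint(name, camera): "at" ([x, y, z] in mm, in the coordinates of the camera as it stood for that picture, good to about 4 mm: a listed point, or the origin of a listed thing).
The state is a dict: "t": time; "joints": joint angles; "joint_velocities": joint speeds; "joint_torque": joint torques, N m; "tcp_pos": TCP position; "tcp_rot": TCP orientation; "contact_force": force on the tool from outside, world axes, zero at the start; "wrist_torque": the same for the moment, N m; "grip_width": opening from 0.0 (shut) to 1.0 (fully open); "grip_force": force on a finger pad.
Only numpy, scipy, OpenCV 4.12 (cv2) and the standard library are available. Lean on these libraries where they do the work, as an engineer would, in place of code of your own. Each camera call takes 0.05 s, during which the arm holds its last target. There are 200 camera calls.

## Working session

There is one attempt and no reset: what is moved stays moved. The work goes in short steps, each a Python script; the robot and the scene stay as the last script left them, time stands still between calls to the robot, and variables do not carry over. Pictures are saved under pics/ and viewed, at most 10 in all, crops included, and the job is handed in when it is done.

```bash
ls; mkdir -p pics; cat > h.py <<'E'
import numpy as np, cv2
from scipy.spatial.transform import Rotation as Ro
from cell import robot, grip, kin, viewer
def cam(n):
    i=viewer.camera_info(n); return np.array(i["camera_matrix"]),np.array(i["R"]),np.array(i["t"])
def pic(n,f=None,crop=None,s=1):
    c=cam(n); im=viewer.read_camera(n)
    if f:
        o=im[:,:,::-1]
        if crop: o=o[crop[1]:crop[3],crop[0]:crop[2]]
        cv2.imwrite('pics/'+f,cv2.resize(o,None,fx=s,fy=s,interpolation=cv2.INTER_CUBIC))
    return im,c
def pp(name,n,c):
    K,R,t=c; out=[]
    for d in viewer.pinpoint(name,n):
        a=np.array(d["at"]); u=K@a; out.append((round(d["confidence"],2),(R.T@(a-t)).round(1),(u[:2]/u[2]).round(0)))
    return out
def proj(X,c):
    K,R,t=c; u=K@(R@np.array(X,float)+t); return u[:2]/u[2]
def unproj(px,z,c):
    K,R,t=c; d=R.T@np.linalg.solve(K,[px[0],px[1],1.]); o=-R.T@t; return o+d*(z-o[2])/d[2]
E
python3 - <<'E'
from h import *
for n in ("top","side"):
    im,c=pic(n,n+'0.png',None,1.5)
    for k in ("knife_grip","knife_tip","knife","slot","cover_axis","polisher","cover_edge","punch"):
        for r in pp(k,n,c): print(n,k,*r)
E
```

```text
pics
top knife_grip 0.79 [ 215.1 -451.5   12.5] [363. 277.]
top knife_grip 0.68 [ 582.2 -328.9   13.5] [325. 172.]
top knife_tip 0.66 [ 587.1 -202.4    9.5] [289. 171.]
top knife_tip 0.58 [ 254.7 -337.1   10.3] [330. 266.]
top knife 0.78 [ 229.4 -426.6    2.6] [355. 272.]
top knife 0.75 [559.6 143.1   2.7] [191. 180.]
top knife 0.63 [ 583.7 -294.7    2.6] [315. 172.]
top knife 0.38 [288.  309.3   1.2] [143. 259.]
top slot 0.77 [542.1  42.4  77.3] [217. 183.]
top slot 0.2 [ 578.7 -327.7   14.7] [325. 173.]
top cover_axis 0.71 [574.2 244.4  84.8] [155. 174.]
top polisher 0.67 [555.9 146.4   2.3] [190. 181.]
top polisher 0.53 [288.7 308.4   0.4] [143. 259.]
top cover_edge 0.73 [546.5  49.3  79.9] [215. 181.]
top punch 0.73 [ 453.3 -307.6    1.3] [319. 209.]
top punch 0.63 [ 426.1 -460.2   -1.4] [362. 216.]
top punch 0.47 [559.2 147.2   1.7] [190. 180.]
top punch 0.43 [ 577.5 -327.8   12.5] [325. 173.]
side knife_grip 0.8 [ 584.5 -325.3    8. ] [291. 267.]
side knife_grip 0.67 [ 223.2 -453.5   11.2] [179. 314.]
side knife_tip 0.85 [ 582.7 -201.7    9.7] [283. 240.]
side knife_tip 0.72 [ 257.  -333.7   14.3] [188. 280.]
side knife_tip 0.59 [578.1 183.3  27.6] [263. 169.]
side knife 0.83 [ 588.1 -297.7    1.4] [291. 262.]
side knife 0.75 [ 580.8 -325.5   10.8] [290. 267.]
side knife 0.66 [541.2  43.2  77.1] [259. 182.]
side knife 0.64 [ 230.8 -427.4    1.6] [182. 308.]
side knife 0.46 [ 678.9 -433.5    4.8] [329. 290.]
side slot 0.79 [546.1  45.   74.4] [260. 182.]
side slot 0.54 [ 584.6 -295.9   -1.3] [289. 263.]
side slot 0.38 [ 581.2 -324.3    4.8] [290. 268.]
side cover_axis 0.97 [579.  242.   84.6] [260. 149.]
side cover_axis 0.23 [5.616e+02 1.432e+02 5.000e-01] [260. 181.]
side polisher 0.87 [559.8 143.7   2. ] [260. 181.]
side cover_edge 0.66 [542.6  45.6  85.8] [259. 179.]
side punch 0.62 [ 449.1 -310.9    1.7] [249. 270.]
side punch 0.56 [ 341.7 -159.4    0.6] [211. 241.]
```

View pics/top0.png

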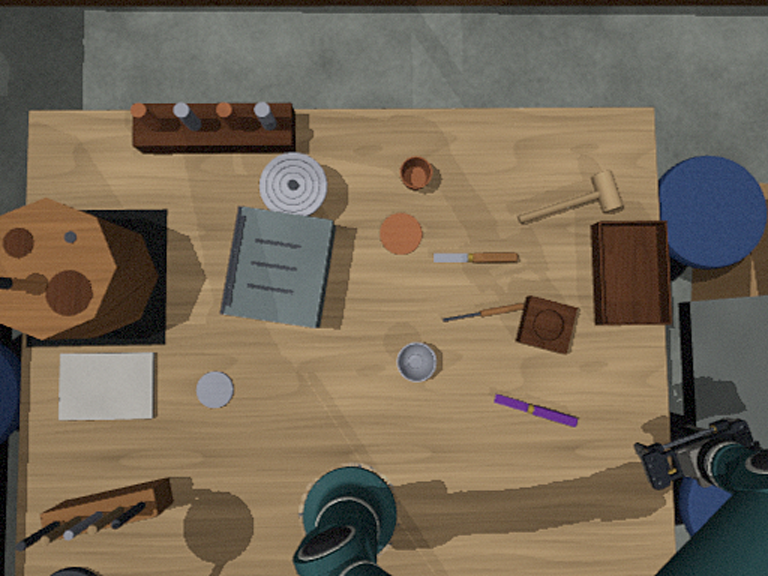

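View pics/side0.png

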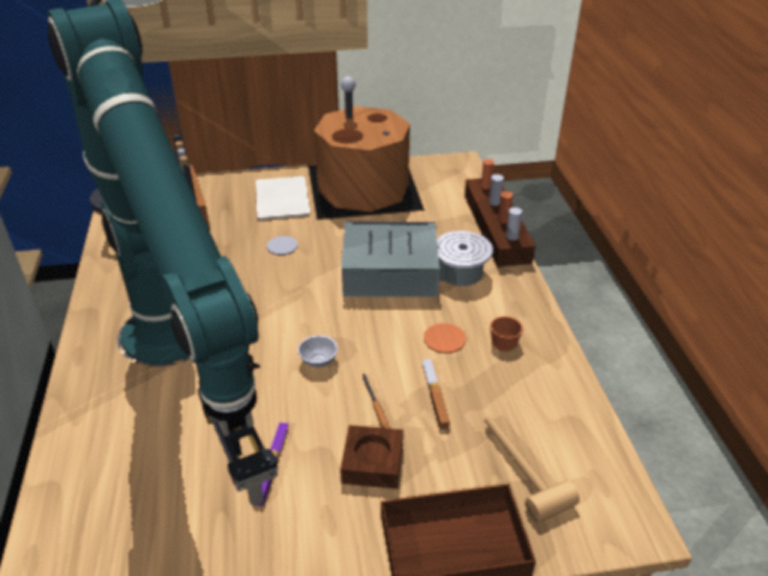

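Coordinates below are original 512x384 pixels (the pictures are shown at 1.5x). Candidates in the top view:
- Wooden-handled knife with a steel blade at (315,172).
- Purple look-alike at (355,272).
- Punch with a round dark shaft at (319,209).

By the description, the first is the knife. The belt box is at (185,178) and its slot faces the knife. I'll hover over the knife and check it from close.

```bash
cat >> h.py <<'E'
def down(psi):
    y=np.array([np.cos(psi),np.sin(psi),0]); z=np.array([0,0,-1.]); x=np.cross(y,z)
    return Ro.from_matrix(np.c_[x,y,z]).as_rotvec()
def best(p,psi):
    o=[]
    for a in (psi,psi+np.pi):
        j=kin.ik(p,down(a))
        if j is not None: o.append((abs(j[6]),a))
    return min(o)[1]
E
python3 - <<'E'
from h import *
print(Ro.from_rotvec(robot.observe()["tcp_rot"]).as_matrix().round(2).tolist())
p=[583,-300,190]
for q in (p,[528,-27,69],[556,130,220],[556,100,60]):
    for a in (-.02,-.02+np.pi):
        j=kin.ik(q,down(a)); print(None if j is None else np.round(j,2))
a=best(p,0.0); print(a)
robot.movep(p,down(a))
im,c=pic("wrist","w1.png",None,1)
for k in ("knife_grip","knife_tip","knife"):
    for r in pp(k,"wrist",c): print(k,*r)
s=viewer.silhouettes("knife","wrist")
for m in s[:3]:
    ys,xs=np.nonzero(m["mask"]); print(m["confidence"],len(xs),xs.mean(),ys.mean())
print(robot.observe()["t"])
E
```

```text
[[0.95, 0.31, -0.0], [0.31, -0.95, -0.0], [-0.0, 0.0, -1.0]]
[ 0.71  0.54 -0.4   1.59  0.23  1.06  0.23]
[ 0.28  0.5   0.21  1.62 -0.12  1.03 -2.64]
[ 0.44  0.55 -0.56  1.98  0.43  0.74 -0.4 ]
[-0.92  0.97  1.34  2.06 -1.1   1.12 -2.2 ]
[ 0.39  0.5  -0.9   1.75  0.43  1.11 -0.67]
[ 0.6   0.74 -1.32  1.74  0.75  1.27  2.22]
[ 0.25  0.64 -0.64  1.89  0.53  0.79 -0.7 ]
[ 0.63  1.08 -1.34  1.87  1.14  1.23  2.02]
0.0
knife_grip 0.9 [ 579.7 -326.4   14.7] [255. 196.]
knife_tip 0.65 [ 583.6 -201.6   15.6] [258.  97.]
knife_tip 0.61 [ 253.5 -337.5   12.2] [ 15. 204.]
knife 0.77 [ 584.6 -298.1    3.3] [259. 174.]
knife 0.65 [ 2.285e+02 -4.264e+02  2.000e-01] [ 20. 259.]
0.67 2513 257.57222443294864 170.62475129327498
0.56 1056 14.851325757575758 235.25094696969697
2.9667
```

View pics/w1.png

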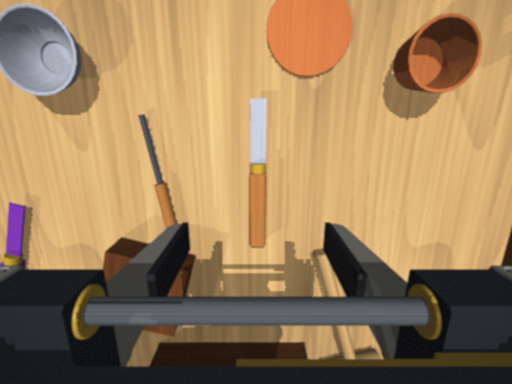

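The wrist view confirms it: wooden handle at (257,210), brass collar at (258,168), flat blade tip at (258,98). The punch lies at (155,160), clear of the fingers. Grasping now.

```bash
python3 - <<'E'
from h import *
c=cam("wrist")
tip=unproj((258.5,98),12,c); hb=unproj((257.5,240),24,c); print(tip,hb)
d=(tip-hb)[:2]; ang=np.arctan2(d[1],d[0]); print(ang)
u=d/np.linalg.norm(d)
g=tip[:2]-u*122; print(g)
a=ang-np.pi/2
grip(0.6,60)
robot.servo_line([g[0],g[1],60],150,down(a))
robot.servo_line([g[0],g[1],3],80)
grip(0,60)
o=robot.observe(); print(o["grip_width"]*92,o["grip_force"],o["tcp_pos"])
robot.servo_line([g[0],g[1],140],150)
im,c=pic("wrist","w2.png",None,1)
for k in ("knife_grip","knife_tip","knife"):
    for r in pp(k,"wrist",c): print(k,*r)
im,c=pic("side")
for k in ("knife_grip","knife_tip"):
    for r in pp(k,"side",c): print(k,*r)
o=robot.observe(); print(o["t"],o["tcp_pos"],o["contact_force"],o["wrist_torque"],o["grip_width"]*92)
E
```

```text
[ 584.97467041 -200.71403636   12.        ] [ 583.77927338 -384.2473699    24.        ]
1.5642831768653689
[ 584.18007173 -322.71144868]
21.7202226077941 59.99412775039673 [ 584.17096422 -322.78214919    3.19381802]
knife_grip 0.76 [ 580.1 -327.2  148.6] [252. 248.]
knife_grip 0.73 [ 775.2 -162.2    2.5] [446.  31.]
knife 0.59 [ 582.9 -298.8  139. ] [256. 202.]
knife_grip 0.78 [ 223.  -455.2   11.9] [179. 314.]
knife_tip 0.8 [ 259.3 -334.8   14.1] [189. 281.]
7.5667 [ 584.0346857  -322.5425936   139.46646745] [-0.13787785  0.31268325 -1.3365577 ] [-0.04630672 -0.08168587 -0.01021136] 21.68130076093945
```

View pics/w2.png

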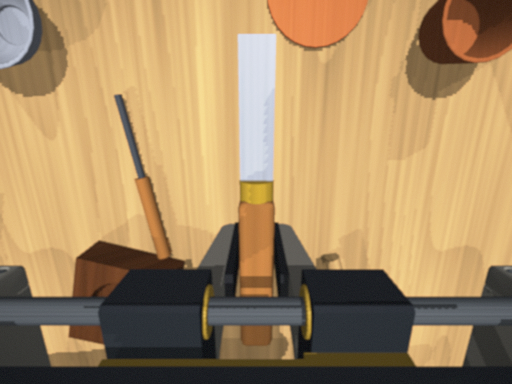

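The blade is level and straight ahead in the grip, with its tip at (256,34). Next: move in front of the slot and check there.

```bash
cat >> h.py <<'E'
O=np.array([558.,145.]); YAW=-.17
def W(x,y): 
    c,s=np.cos(YAW),np.sin(YAW); return O+np.array([c*x-s*y,s*x+c*y])
def P(w):
    c,s=np.cos(YAW),np.sin(YAW); d=np.array(w[:2])-O; return np.array([c*d[0]+s*d[1],-s*d[0]+c*d[1]])
E
python3 - <<'E'
from h import *
c=cam("wrist"); print("tip expected px",proj([584.8,-200.7,148.5],c))
g=W(0,-250)
robot.servo_line([*g,140],250,down(YAW))
im,c=pic("wrist","w3.png",None,1)
for k in ("slot","cover_edge","cover_axis","polisher","knife_tip","tension_pivot"):
    for r in pp(k,"wrist",c): print(k,*r,P(r[1]))
im,c=pic("side")
for k in ("slot","cover_axis","polisher","knife_tip"):
    for r in pp(k,"side",c)[:2]: print("side",k,*r,P(r[1]))
print(robot.observe()["t"],robot.observe()["joints"])
for dy,z in ((0,69),(75,69),(150,222)): print(kin.ik([*W(0,-250+dy),z],down(YAW)))
E
```

```text
tip expected px [257.47917728  31.12453385]
slot 0.94 [539.6  45.4  79.2] [254.  17.] [  -1.28419774 -101.27719801]
cover_edge 0.92 [538.   49.2  89.9] [251.   6.] [ -3.5040263  -97.80266765]
cover_edge 0.34 [ 511.7 -106.2  149. ] [252. 246.] [  -3.13396862 -255.41203621]
knife_tip 0.77 [536.4  19.4 148.7] [256.  27.] [-3.93279224e-02 -1.27443785e+02]
tension_pivot 0.53 [537.5  48.9  87.6] [250.   8.] [ -3.94606398 -98.18293426]
side slot 0.79 [547.   44.4  78.3] [261. 181.] [   6.17831188 -101.01083339]
side cover_axis 0.88 [576.5 242.5  88.2] [260. 148.] [ 1.73803915 99.22438823]
side cover_axis 0.71 [291.8 307.7  -0.8] [189. 164.] [-289.88863314  115.31830025]
side polisher 0.7 [559.4 142.9   1. ] [259. 181.] [ 1.73510161 -1.83287272]
side polisher 0.63 [576.1 241.   87.6] [260. 149.] [ 1.59757877 97.67833814]
side knife_tip 0.62 [ 258.1 -334.    14.6] [189. 280.] [-214.53852639 -522.83288983]
side knife_tip 0.51 [536.2  18.9 147. ] [259. 170.] [  -0.1518537  -127.97041432]
9.2417 [ 0.47643349  0.39610429 -0.42108448  1.94964768  0.21357457  0.83880243
 -0.22938119]
[ 0.43850276  0.50333466 -0.38088849  1.99242698  0.28325819  0.69655102
 -0.28854315]
[ 0.30976918  0.51130903 -0.39851253  1.98316739  0.297977    0.70332417
 -0.4422302 ]
[ 0.25636632  0.32932351 -0.49070053  1.83316     0.17949952  1.02288264
 -0.47597242]
```

View pics/w3.png

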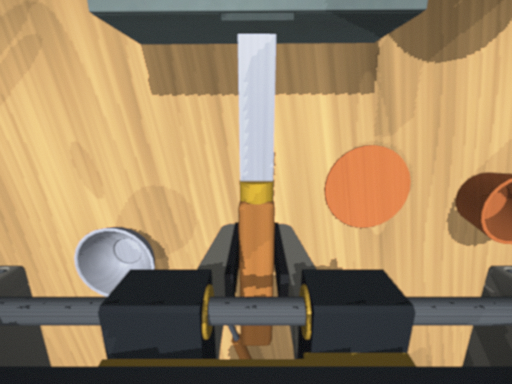

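The slot shows at (222–294, 17), right ahead of the blade tip at (256,34). Lower and insert, watching the force.

```bash
python3 - <<'E'
from h import *
robot.servo_line([*W(1,-240),69.5],150)
f0=robot.observe()["contact_force"]
for y in (-222,-214,-206,-190,-172):
    robot.servo_line([*W(1,y),69.5],80)
    o=robot.observe(); f=o["contact_force"]-f0; print(y,f.round(1),o["tcp_pos"].round(1))
    if np.linalg.norm(f)>8: break
else:
    robot.servo_line([*W(1,-172),85],60)
    o=robot.observe(); print((o["contact_force"]-f0).round(1),o["wrist_torque"].round(2),o["tcp_pos"].round(1),o["t"])
    im,c=pic("side","s4.png",(180,120,360,270),3)
E
```

```text
-222 [-0.6  0.   0.4] [521.9 -73.1  70.1]
-214 [-0.3 -0.5  0.8] [522.9 -65.5  69.6]
-206 [-1.3 -0.2 -0.5] [524.2 -57.5  69.5]
-190 [-0.2 -0.8  0.4] [526.9 -41.5  69.5]
-172 [-1.1 -0.8  0.7] [530.  -23.9  69.5]
[ 0.1  0.6 -0.5] [-0.18 -0.12  0.03] [530.1 -25.   85.5] 11.875
```

View pics/s4.png

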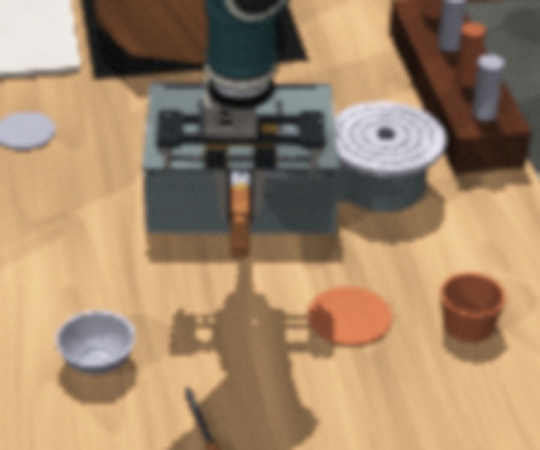

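```bash
python3 - <<'E'
from h import *
for th in np.arange(.15,1.76,.1):
    y=100-150*np.cos(th)-122; z=85+150*np.sin(th)-9
    robot.servo_line([*W(1,y),z],70)
    o=robot.observe()
    if int(round((th-.15)*10))%3==0: print(round(th,2),o["contact_force"].round(1),o["wrist_torque"].round(2),o["grip_width"]*92)
pic("side","s5.png",(180,60,360,210),3)
c=cam("side")
for k in ("cover_edge","knife_tip","cover_axis"):
    for r in pp(k,"side",c)[:2]: print(k,*r,P(r[1]))
print(robot.observe()["t"])
E
```

```text
0.15 [ 0.9  0.5 -2.6] [-0.3  -0.12 -0.09] 21.80131216308708
0.45 [-0.6  0.3 -2.6] [-0.23 -0.12 -0.04] 21.665963078957624
0.75 [-0.1 -0.5 -1.1] [-0.29 -0.12 -0.06] 21.396817732120823
1.05 [-0.4  0.4 -1.1] [-0.21 -0.01 -0.05] 21.648520278350023
1.35 [ 0.4 -0.4 -1.9] [-0.03 -0.11  0.02] 21.57931619893665
1.65 [-0.9 -1.4 -0.9] [-0.04 -0.04 -0.04] 21.257724072264473
cover_edge 0.91 [588.1 304.9 275.3] [260.  98.] [  2.61384387 162.68739294]
cover_edge 0.73 [561.2 150.8 227.4] [260. 131.] [2.17261363 6.25777517]
knife_tip 0.9 [ 257.3 -337.1   14.6] [189. 281.] [-214.80252892 -526.02354849]
knife_tip 0.55 [579.5 270.5 228.7] [260. 113.] [-4.23123194e-02  1.27328309e+02]
cover_axis 0.75 [579.  241.1  87.4] [260. 149.] [ 4.43885636 98.26752543]
18.3333
```

View pics/s5.png

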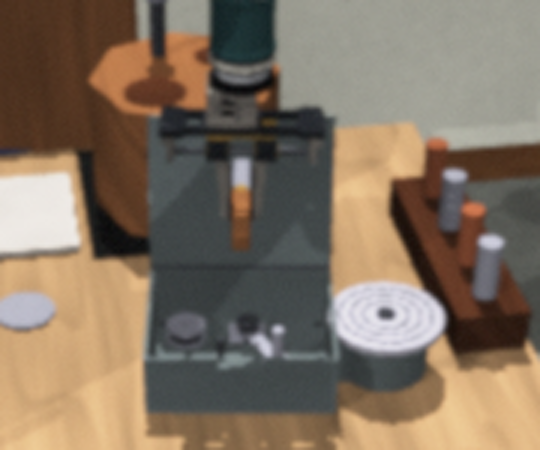

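The cover is folded back at its stop: edge measured at about 1.9 rad. The blade tip is just free of it. The post is visible at (278,333) in the crop. Lay the knife back in its free spot, then locate the post.

```bash
python3 - <<'E'
from h import *
robot.servo_line([*W(1,-170),200],250)
robot.servo_line([584.2,-322.8,60],300,down(-.0065))
robot.servo_line([584.2,-322.8,4],80)
o=robot.observe(); print(o["contact_force"].round(1))
robot.servo_line([584.2,-322.8,3.2],30)
grip(0.45)
robot.servo_line([584.2,-322.8,130],200)
for n in ("wrist","side","top"):
    im,c=pic(n)
    for k in ("knife_grip","knife_tip","tension_post","tension_pivot","tension_arm","cover_edge"):
        for r in pp(k,n,c)[:2]: print(n,k,*r,P(r[1]).round(0))
print(robot.observe()["t"])
E
```

```text
[-0.6  0.3 -0.8]
wrist knife_grip 0.88 [ 582.4 -325.9   14.7] [256. 194.] [ 104. -460.]
side knife_grip 0.72 [ 583.7 -328.1    9.6] [291. 268.] [ 105. -462.]
side knife_tip 0.79 [ 259.8 -334.2   14.9] [189. 280.] [-213. -523.]
side knife_tip 0.71 [ 584.7 -200.8    9.9] [284. 240.] [  85. -336.]
side tension_post 0.62 [603.1 117.9  71. ] [272. 170.] [ 49. -19.]
side tension_pivot 0.93 [580.1 179.8  30.1] [263. 169.] [16. 38.]
side tension_pivot 0.6 [291.9 307.4  -3.9] [189. 164.] [-290.  115.]
side tension_arm 0.44 [578.3 183.3  32.7] [263. 168.] [14. 41.]
side tension_arm 0.4 [560.  144.1   1. ] [260. 181.] [ 2. -1.]
side cover_edge 0.6 [587.4 305.6 270.9] [260.  99.] [  2. 163.]
top knife_grip 0.69 [ 581.8 -327.    13.5] [324. 172.] [ 103. -461.]
top knife_tip 0.61 [ 586.1 -202.4   11.3] [289. 171.] [  86. -338.]
top knife_tip 0.32 [ 6.472e+02 -1.241e+02  6.000e-01] [266. 155.] [ 133. -250.]
top tension_post 0.55 [608.1 119.   73.1] [194. 163.] [ 54. -17.]
top tension_pivot 0.7 [578.2 188.5  29.7] [176. 174.] [13. 46.]
top tension_arm 0.65 [575.3 185.5  26.3] [177. 175.] [10. 43.]
top tension_arm 0.25 [ 591.6 -199.6   13.1] [288. 170.] [  91. -334.]
top cover_edge 0.87 [587.1 310.5 269.6] [113. 161.] [  1. 168.]
23.8667
```

The knife lies flat at its old spot. The post is at about P(51,-18), a swing angle of about -1.0 rad from the pivot. Hover over it and refine.

```bash
python3 - <<'E'
from h import *
psi=YAW+.57
robot.servo_line([584.2,-322.8,200],250)
robot.movep([*W(50,-18),170],down(psi))
im,c=pic("wrist","w6.png",None,1)
for k in ("tension_post","tension_pivot"):
    for r in pp(k,"wrist",c): print(k,*r,P(r[1]).round(1))
for m in viewer.silhouettes("tension_post","wrist")[:2]:
    ys,xs=np.nonzero(m["mask"]); print(m["confidence"],len(xs),xs.mean(),ys.mean())
for a in np.arange(-1,-2.2,-.2):
    q=W(11+75*np.cos(a),45+75*np.sin(a)); j=kin.ik([*q,42],down(YAW+a+np.pi/2)); print(None if j is None else np.round(j,2))
print(robot.observe()["t"])
E
```

```text
tension_post 0.91 [598.7 115.5  77.9] [251. 196.] [ 45.1 -22.2]
tension_pivot 0.86 [575.3 183.7  26.2] [255. 121.] [10.5 41.1]
0.6 2018 255.9430128840436 154.30227948463826
[ 0.12  0.7  -0.5   1.77  0.45  0.79 -0.21]
[ 0.1   0.67 -0.47  1.81  0.41  0.76 -0.38]
[ 0.08  0.64 -0.43  1.85  0.38  0.73 -0.56]
[ 0.05  0.61 -0.39  1.89  0.35  0.71 -0.75]
[ 0.01  0.59 -0.36  1.92  0.31  0.69 -0.94]
[-0.04  0.57 -0.32  1.95  0.27  0.66 -1.13]
[-0.09  0.55 -0.28  1.97  0.24  0.65 -1.32]
26.125
```

View pics/w6.png

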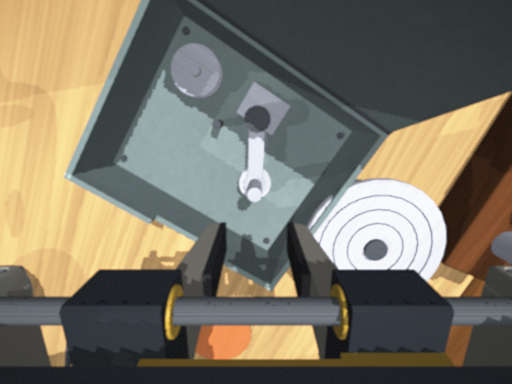

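The post top is at about (254,196), the pivot at (257,120) and the stop pin at (218,127). The arm points almost straight at the camera's lower side, so the radial and tangential axes line up with the gripper. Next: grip the post and draw.

```bash
python3 - <<'E'
from h import *
c=cam("wrist")
p=P(unproj((254,195),73,c)); q=P(unproj((257,120),34,c)); print(p,q)
piv=np.array([10.8,44.5]); d=p-piv; r=np.linalg.norm(d); a0=np.arctan2(d[1],d[0]); print(r,a0)
p=piv+75*d/r
tgt=W(*p); ps=YAW+a0+np.pi/2
grip(0.4,20)
robot.servo_line([*tgt,85],150,down(ps))
robot.servo_line([*tgt,42],100)
o=robot.observe(); print(o["contact_force"].round(1))
f0=o["contact_force"]
grip(0,40)
o=robot.observe(); print("w",o["grip_width"]*92,(o["contact_force"]-f0).round(1),o["tcp_pos"].round(1))
b=P(o["tcp_pos"]); print(b)
for s in np.arange(.1,1.06,.1):
    a=a0-s
    robot.servo_line([*W(*(piv+75*np.array([np.cos(a),np.sin(a)]))),42],60,down(YAW+a+np.pi/2))
    o=robot.observe(); f=o["contact_force"]-f0; th=YAW+a
    print(round(s,2),"tan %.1f rad %.1f"%(f[:2]@[np.sin(th),-np.cos(th)],f[:2]@[np.cos(th),np.sin(th)]),f.round(1),round(o["grip_width"]*92,1))
    if np.linalg.norm(f)>25: break
print(o["t"])
E
```

```text
[ 47.86202523 -20.11970035] [10.58944845 44.1579686 ]
74.49361977258572 -1.050059475473688
[0.6 0.2 0.6]
w 15.107670461619241 [-0.5 -0.1 -0.4] [602.6 116.7  42.5]
[ 48.69559522 -20.31863588]
0.1 tan -0.3 rad 0.6 [ 0.4 -0.6  2.4] 14.9
0.2 tan -1.6 rad -0.1 [1.6 0.3 3.4] 15.1
0.3 tan -2.3 rad 1.2 [ 2.3 -1.   4.5] 15.4
0.4 tan -1.3 rad 0.8 [ 1.3 -0.8  5.7] 15.2
0.5 tan -2.5 rad 0.3 [ 2.5 -0.6  4.4] 15.4
0.6 tan -3.2 rad 1.6 [ 2.7 -2.4  4.3] 14.9
0.7 tan -3.4 rad 0.6 [ 3.  -1.7  5.5] 14.9
0.8 tan -3.1 rad 1.6 [ 2.1 -2.8  4.9] 15.0
0.9 tan -3.6 rad 1.8 [ 2.2 -3.5  7.1] 14.8
1.0 tan -3.9 rad 2.5 [ 1.6 -4.4  6.2] 15.3
30.9167
```

```bash
python3 - <<'E'
from h import *
piv=np.array([10.8,44.5]); a0=-1.050
for s in np.arange(1.03,1.25,.015):
    a=a0-s
    robot.servo_line([*W(*(piv+75*np.array([np.cos(a),np.sin(a)]))),42],30,down(YAW+a+np.pi/2))
    robot.hold(.1)
    o=robot.observe(); f=o["contact_force"]; th=YAW+a; tan=f[:2]@[np.sin(th),-np.cos(th)]
    d=P(o["tcp_pos"])-piv
    print(round(s,3),"tan %.1f rad %.1f"%(tan,f[:2]@[np.cos(th),np.sin(th)]),"real %.3f"%(a0-np.arctan2(d[1],d[0])),round(o["grip_width"]*92,1))
    if tan<-14: break
robot.hold(.5); o=robot.observe(); print(o["contact_force"].round(1),o["t"])
pic("side","s7.png",(180,60,360,210),3)
c=cam("side")
for k in ("tension_post","cover_edge","knife_tip"):
    for r in pp(k,"side",c)[:2]: print(k,*r,P(r[1]).round(0))
E
```

```text
1.03 tan -4.9 rad 0.7 real 1.009 14.9
1.045 tan -3.7 rad 1.5 real 1.023 15.0
1.06 tan -3.9 rad 1.9 real 1.038 15.2
1.075 tan -4.0 rad 1.4 real 1.053 15.2
1.09 tan -3.9 rad 0.9 real 1.067 14.8
1.105 tan -4.3 rad 2.1 real 1.082 14.9
1.12 tan -5.1 rad 0.8 real 1.092 15.6
1.135 tan -6.5 rad 0.6 real 1.094 15.1
1.15 tan -9.5 rad -0.0 real 1.097 15.4
1.165 tan -11.9 rad -0.2 real 1.099 15.1
1.18 tan -13.5 rad -1.2 real 1.101 14.9
1.195 tan -15.9 rad -2.0 real 1.102 15.3
[ 11.6 -10.4   0.5] 35.6167
tension_post 0.46 [528.9 134.3  78. ] [252. 167.] [-27. -15.]
cover_edge 0.58 [585.7 308.  272.4] [260.  98.] [ -0. 165.]
cover_edge 0.31 [ 583.6 -325.8    6.1] [291. 268.] [ 105. -460.]
knife_tip 0.76 [ 585.  -201.6    8.8] [284. 240.] [  85. -337.]
knife_tip 0.5 [575.9 240.6  86.3] [260. 149.] [ 1. 97.]
```

View pics/s7.png

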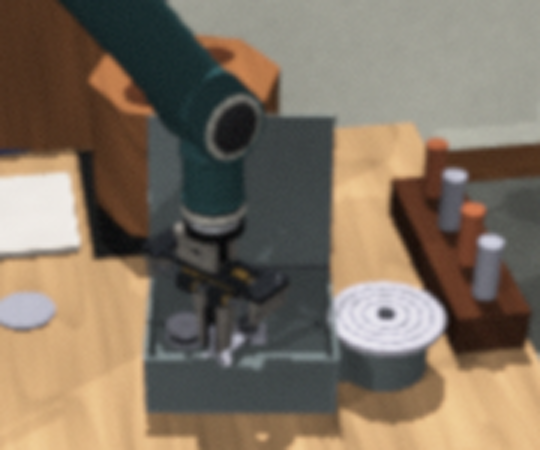

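The picture shows the gripper holding the post at the crop's (225,350), with the cover leaning back open. The force rose sharply at a swing of 1.10, so the arm is at its stop. Handing in.

```bash
python3 -c "
from h import *
print(robot.job_done())"
```

```text
the job is handed in; nothing more can be done
None
```

I handed the job in at about 36 s: the cover was pried open with the knife and stays folded back, the knife lies flat on the table, and the gripper is holding the tension arm against its stop.

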